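# Crack a walnut for the tasting tray

### The job

Crack the walnut for the tasting tray with the lever nutcracker: take it from the dark wooden dish and stand it on the black rubber spot between the jaws with its pale seam facing squarely across so that one half faces each jaw, let go of it, then squeeze the two red handles together until the resistance peaks and the shell gives, and ease off at once so that the kernel is not crushed. Then let go of the handles, take the cracked nut out and set it down by hand (do not drop it) in the white tray; do not crack it with the fingers, and leave everything else on the counter where it is.

Things in the scene. Friction and masses are not known exactly. Their poses are not given: they have to be found in the camera images.
- walnut_mid (a point): Centre of the whole walnut, 16.5 mm above what it rests on. Tan nut 33 mm wide (x) and high (z), 36 mm long along its y, about 32 g: two hard halves at -y and +y, a 4 mm pale seam band between them. Stands on a flat foot, does not roll. Take it across x, both halves between the pads: that does not load the shell; squeezing along y does. Starts within 20 mm of the dish's middle, at any yaw.
- walnut: The walnut's -y half with the other half that it carries; origin at the centre of the whole nut's underside, axes and x, y as point walnut_mid. When cracked, the +y half has come 4 mm nearer and the nut is 32 mm long, so its true middle lies 2 mm to -y of this point.
- shell (a joint): m by which the halves are driven together along the nut's y. 0: whole. Resists up to about 0.001, weakens, past 0.002 snaps by itself to about 0.004: cracked, stays so, seam band gone. Beyond, it stiffens steeply: over 0.0046 the kernel is crushed. The force at which it gives is not told: 5 to 15 N on each grip; from there pressing a little harder crushes it.
- cracker: Nutcracker: fixed oak block, x -30 to +145, y -65 to +65 mm, 18 mm high; origin on the counter. Two level levers, hinged at x +120, y +28 to +37 and -28 to -32 mm (adjustable, setting unknown), run to -x as far as x -91 mm: bars 18 mm high, centred 37 mm above the counter. Steel bridge over the hinges, x 107 to 133 mm, 53 mm high. Weak springs (about 1 N at the grips) hold the levers open.
- seat (a point): Centre of the 42 mm black rubber spot between the jaws, on the block's top, 18 mm above the counter, at cracker x +30 mm; axes as the cracker's. Open, the steel jaw faces stand 45 to 58 mm apart, none nearer than 22 mm to the middle; each is 42 mm long in x, 26 to 48 mm above the counter. The walnut belongs here, its y along the cracker's y, within 12 mm.
- grips (a point): Mid-way between the two red grips, 37 mm above the counter, at cracker x -70 mm; axes as the cracker's. Each grip is 8 mm thick (y), 18 mm high, 92 mm long in x. Open, they measure 57 to 70 mm over their outsides; they close along y, and the width at which the nut is met and gives depends on the hinges' setting: feel for it. Bare counter beneath.
- nutdish: Fixed dark wooden dish 180 x 180 mm with a 10 mm high rim 6 mm thick; inner floor 6 mm above the counter; origin at the centre of its underside.
- tray: Fixed white tasting tray 160 x 160 mm with a 16 mm high rim 5 mm thick; inner floor 5 mm above the counter; origin at the centre of its underside.
- mustard: Bystander: jar with yellow cap, 52 mm diameter, 75 mm high; origin at its base.
- peas: Bystander: green tin, 74 mm diameter, 110 mm high; origin at its base.
- corn: Bystander: yellow tin, 74 mm diameter, 110 mm high; origin at its base.
- vinegar: Bystander: bottle with blue cap, 66 mm diameter, 210 mm high; origin at its base.
- peppermill: Bystander: dark wooden pepper mill, 52 mm diameter, 145 mm high; origin at its base.
- crumbbrush: Bystander: small brush lying on the counter; origin at its underside.
- pricecard: Bystander: blank price card 85 x 66 mm in a black foot; origin at its base.
Not all that is in view belongs to the job. Of the things that look like the walnut, the smaller one is meant.

How it is judged:
By the outcome, as a careful person would: the job done as asked, in the order asked, and still so for the second after the job is handed in, with the robot touching nothing.
It also fails if it takes over 72 s, if anything falls off the work surface, if the arm or the gripper's body presses on something with over 40 N, if the wrist force passes 120 N, or if a joint passes its speed limit or range.

### The arm

A 6-joint arm with a two-finger parallel gripper is mounted at the origin on the work surface. World frame = base frame: x ahead of the robot, y to its left, z up, the work surface at z = 0. Lengths are in m, angles in rad, forces in N, time in s.
With the tool pointing down it reaches from about 0.375 to 0.9 m from the base axis. Payload 3.1 kg.
Tool frame: the origin (TCP) lies on the centre line of the jaws, within the pads' length; the fingertips stand 14 mm ahead of it and the grasp point (between the pads) lies 5 mm behind it; y points along the fingers, z is the direction in which the jaws open and shut, and the axes are right-handed (so a half turn about y gives the same grasp; the last joint's range is limited). The gripper opens to 87 mm and grips with 3 to 60 N. Pads are 19 mm wide; open, the fingers measure 117 mm over their backs; the gripper's body (75 mm by 190 mm) begins 51 mm behind the grasp point.
Start: joints at [-0.178, 0.527, 1.433, -0, 1.181, -0.178], TCP at [0.625, 0, 0.237] pointing down, gripper open.
Joint ranges: [-3.08, 3.08], [-0.75, 2.2], [0.22, 2.44], [-1.43, 4.57], [0, 2.65], [-2.85, 2.85]. Speed limits (rad/s): [2.79, 2.79, 3.14, 3.14, 3.14, 3.14].

### API

Orientations are given as a unit quaternion [x, y, z, w].
In Python, from rig import robot, vision gives the robot as it stands.
- The arm moves only by the shell command python3 -m crank 'ROWS' [FORCE]. ROWS is JSON, a list of rows, each a list of 7 numbers: the shift along the tool's x, y, z as a fraction of full scale, then the turn, a rotation vector about the tool's x, y, z as a fraction of full scale, then the gripper command: -1 is shut, 1 is fully open, values between are in proportion. In form: [[x, y, z, wx, wy, wz, grip], ...]. A call has 1 to 10 rows; each row is the pose to reach, as a shift and turn from the pose commanded when the call began, along the tool's axes at that moment, turning the shorter way round; what a row does not reach only later rows make up. Full scale, the value 1, is 50 cm for a shift and pi rad for a turn. A row lasts 1/8 s, in which the tool goes at most 62.5 mm and 10.7 degrees, less where a joint would pass 70% of its speed; a pose out of reach is approached as far as the arm can. A call with a number of a shift or a turn outside -1 to 1 is refused whole. A call with a gripper value outside its range is refused whole. The fingers move at their own pace and stop on an object; FORCE is the grip in N (left out, the last holds). Time passes only in rows, so rows that repeat a pose let the fingers close. It gives the time, the measured TCP pose, the force and the opening at its end, in the units of the state.
- robot.get_obs(): the state, without advancing time (a new reading comes with each control period).
- vision.camera(name): name is "scene" or "side" or "wrist"; returns the picture (480x640x3 uint8, blue, green, red); there is no depth.
- vision.camera_info(name): a dict with "vfov" (degrees; the focal length in pixels is half the picture's height over the tangent of half this angle, whatever the lens; pixels are square), "cx", "cy" (the principal point, pixels), "world_from_camera" (4x4, takes a point from camera to world coordinates); the wrist camera has in their place "tool_from_camera" (4x4, takes a point from camera to tool coordinates, whose origin is the TCP and whose axes are the tool frame's). Camera axes: x right, y up, looking along -z (the intrinsics and any distortion apply to the point x, -y, -z); pixel columns grow to the right and rows downward; lengths in m; the calibration is good to about 2 mm. A picture is of the moment at which its call begins: read the wrist's pose just before it. camera_info takes no time and is no camera call.
- robot.hand_in(): hands the job in, once; it reports no verdict.
The state is a dict: "time": time; "q": joint angles; "joint_velocities": joint speeds; "joint_torque": joint torques, N m; "position": TCP position; "tool_rot": TCP orientation; "ft_force": force on the tool from outside, world axes, zero at the start; "moment": the same for the moment, N m; "grip_width": finger opening in m.
Only numpy, scipy, OpenCV 4.12 (cv2) and the standard library are available. Lean on these libraries where they do the work, as an engineer would, in place of code of your own. Each camera call takes 0.05 s, during which the arm holds its last target.

## Working session

There is one attempt and no reset: what is moved stays moved. The work goes in short steps, Python scripts to look and compute and a shell command to move; the robot and the scene stay as the last step left them, time stands still between calls to the robot, and variables do not carry over. Pictures are saved under pics/ and viewed, and the job is handed in when it is done.

```bash
ls; mkdir -p pics; python3 - <<'E'
from rig import robot, vision
import cv2,json
o=robot.get_obs();print(o)
for n in("scene","side","wrist"):
    im=vision.camera(n);cv2.imwrite(f"pics/{n}0.png",im);print(n,vision.camera_info(n))
E
```

```text
pics
{'time': 0.0, 'q': array([-1.78531801e-01,  5.28477874e-01,  1.43389782e+00, -1.81222376e-05,
        1.18137834e+00, -1.78545566e-01]), 'joint_velocities': array([-0.00108894, -0.00104234,  0.00029493,  0.00120126,  0.00109046,
       -0.00032266]), 'joint_torque': array([-5.45745443e-04, -4.40045428e+01, -1.76593530e+01,  6.32597599e-02,
        5.83207863e-02, -1.53719384e-04]), 'position': array([6.24302352e-01, 1.30515743e-04, 2.35565828e-01]), 'tool_rot': array([-0.50044554,  0.50061888, -0.49937021,  0.49956421]), 'ft_force': array([-0.09326539, -0.64432084,  0.3140954 ]), 'moment': array([-0.03518871, -0.01754665, -0.00064478]), 'grip_width': 0.0870037880752916}
scene {'vfov': 42.93192299686883, 'cx': 320.3752458850744, 'cy': 240.44218110267954, 'world_from_camera': array([[ 0.11344108, -0.76387728,  0.63531302,  1.67318531],
       [ 0.99353177,  0.0839517 , -0.07646391, -0.11560985],
       [ 0.00507343,  0.63987782,  0.76845991,  1.38917196],
       [ 0.        ,  0.        ,  0.        ,  1.        ]])}
side {'vfov': 47.15858536032551, 'cx': 320.99287083671226, 'cy': 241.74301927313456, 'world_from_camera': array([[ 0.99574875,  0.05565167, -0.07339834,  0.45306267],
       [-0.09000851,  0.7571596 , -0.64699909, -0.85143831],
       [ 0.01956768,  0.65085501,  0.75894984,  1.05617621],
       [ 0.        ,  0.        ,  0.        ,  1.        ]])}
wrist {'vfov': 71.54291675260582, 'cx': 314.1748814889965, 'cy': 239.86926914276654, 'tool_from_camera': array([[-2.90987591e-04, -9.69270049e-01, -2.45998959e-01,
        -6.57186964e-02],
       [ 3.93072603e-04,  2.45998840e-01, -9.69270043e-01,
        -1.48670531e-01],
       [ 9.99999880e-01, -3.78741006e-04,  3.09410892e-04,
         3.91602197e-04],
       [ 0.00000000e+00,  0.00000000e+00,  0.00000000e+00,
         1.00000000e+00]])}
```

View pics/scene0.png

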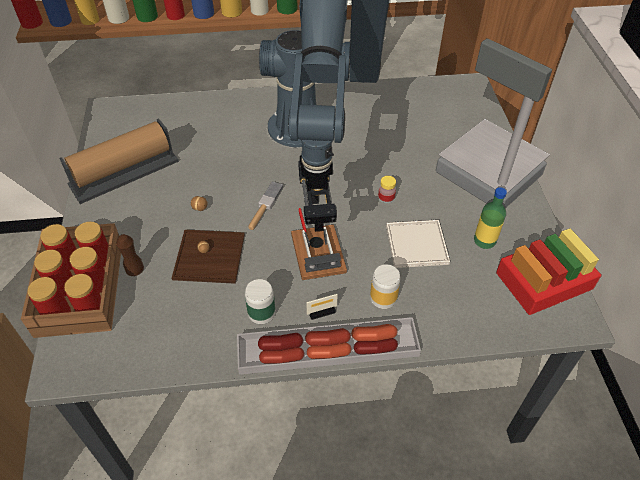

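View pics/side0.png

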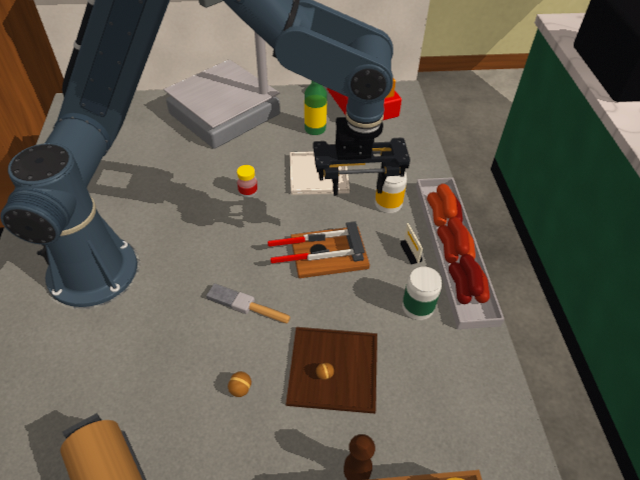

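View pics/wrist0.png

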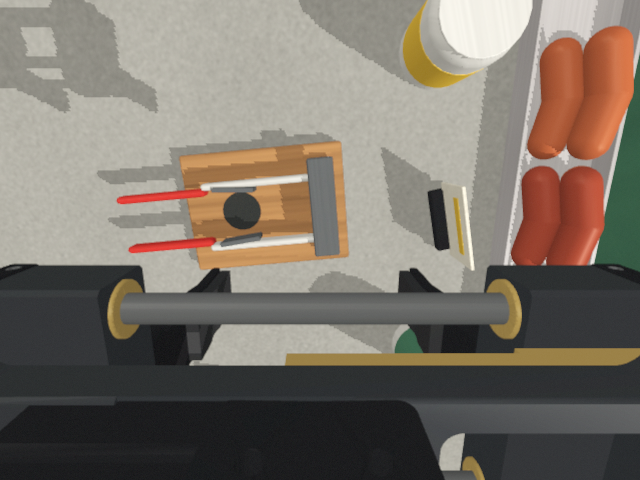

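Candidates for the walnut: the nut in the dish (scene 203,247; side 325,371), and the bigger nut on bare counter (scene 199,203; side 240,384). The one in the dish is smaller, so it fits the description. I'll check this in a crop and measure.

```bash
cat > h.py <<'E'
import numpy as np, cv2
from rig import robot, vision
from scipy.spatial.transform import Rotation as R
def pose():
    o=robot.get_obs();T=np.eye(4);T[:3,:3]=R.from_quat(o['tool_rot']).as_matrix();T[:3,3]=o['position'];return T
def shot(name,fn=None):
    T=pose();im=vision.camera(name);i=vision.camera_info(name)
    W=T@i['tool_from_camera'] if name=='wrist' else i['world_from_camera']
    if fn: cv2.imwrite('pics/'+fn,im)
    return im,(W,i['cx'],i['cy'],240/np.tan(np.radians(i['vfov']/2)))
def cast(c,uv,z):
    W,cx,cy,f=c;d=W[:3,:3]@np.array([(uv[0]-cx)/f,-(uv[1]-cy)/f,-1]);o=W[:3,3]
    return o+d*(z-o[2])/d[2]
def proj(c,p):
    W,cx,cy,f=c;q=W[:3,:3].T@(np.array(p)-W[:3,3]);return np.array([cx-f*q[0]/q[2],cy+f*q[1]/q[2]])
def blobs(m,amin=20):
    n,l,s,ce=cv2.connectedComponentsWithStats(m.astype(np.uint8))
    return [(s[i,4],ce[i],s[i,:4],l==i) for i in range(1,n) if s[i,4]>=amin]
E
python3 - <<'E'
from h import *
a=cv2.imread('pics/scene0.png');b=cv2.imread('pics/side0.png')
c1=cv2.resize(a[180:300,150:270],(480,480),interpolation=2);c2=cv2.resize(b[320:420,210:390],None,fx=3,fy=4.8)
cv2.imwrite('pics/crop0.png',np.hstack([cv2.resize(a[180:300,160:260],(400,480)),cv2.resize(b[330:420,215:345],(400,480))]))
def ci(n):
    i=vision.camera_info(n);return (i['world_from_camera'],i['cx'],i['cy'],240/np.tan(np.radians(i['vfov']/2)))
S,D=ci('scene'),ci('side')
for n,uv,z in [('dishnut',(203,247),.022),('bignut',(199,203),.022)]: print(n,cast(S,uv,z))
for n,uv,z in [('dishnut',(325,371),.022),('bignut',(240,384),.022)]: print(n,cast(D,uv,z))
for n,uv in [('tray corners',(387,222)),('',(443,219)),('',(450,264)),('',(391,265))]: print(n,cast(S,uv,.016))
for n,uv in [('dish corners',(181,232)),('',(244,231)),('',(239,282)),('',(173,279))]: print(n,cast(S,uv,.010))
for n,uv in [('peas base',(260,318)),('corn base',(385,303)),('mustard',(387,199)),('mill',(134,272))]: print(n,cast(S,uv,.0))
w=cv2.imread('pics/wrist0.png');i=vision.camera_info('wrist');W=(pose()@i['tool_from_camera'],i['cx'],i['cy'],240/np.tan(np.radians(i['vfov']/2)))
hsv=cv2.cvtColor(w,cv2.COLOR_BGR2HSV)
red=((hsv[...,0]<6)|(hsv[...,0]>174))&(hsv[...,1]>150)&(hsv[...,2]>120)
for A,ce,bb,m in blobs(red,100):
    p=cv2.fitLine(np.argwhere(m)[:,::-1].astype(np.float32),2,0,.01,.01).ravel()
    print('red',A,ce,bb,cast(W,ce,.046),np.degrees(np.arctan2(p[1],p[0])))
dk=(w.max(2)<50); 
for A,ce,bb,m in blobs(dk,300):
    if bb[1]<250: print('dark',A,ce,bb,cast(W,ce,.018))
E
```

```text
dishnut [ 0.53036038 -0.31902892  0.022     ]
bignut [ 0.35372066 -0.33272987  0.022     ]
dishnut [ 0.52970485 -0.32021532  0.022     ]
bignut [ 0.35560008 -0.33516254  0.022     ]
tray corners [0.48814849 0.22825553 0.016     ]
 [0.49466964 0.39871425 0.016     ]
 [0.66467187 0.37714161 0.016     ]
 [0.64981869 0.20976933 0.016     ]
dish corners [ 0.45532906 -0.3861897   0.01      ]
 [ 0.47180542 -0.20019867  0.01      ]
 [ 0.65764905 -0.22034609  0.01      ]
 [ 0.62711763 -0.4028861   0.01      ]
peas base [ 7.75470329e-01 -1.68683978e-01  2.22044605e-16]
corn base [0.76484677 0.17281789 0.        ]
mustard [3.79239790e-01 2.49907282e-01 2.22044605e-16]
mill [ 0.5826366 -0.5156468  0.       ]
red 4959 [551.61383343 217.16696915] [512 167  84  98] [0.86875534 0.00429293 0.046     ] -73.90708
red 647 [161.32148377 196.13292117] [117 189  91  15] [0.46921521 0.02567676 0.046     ] -5.2068143
red 695 [172.44604317 244.78992806] [129 237  87  16] [ 0.47518426 -0.02548115  0.046     ] -5.4379144
dark 821 [438.11205847 219.14250914] [428 189  21  61] [ 0.76276041 -0.00311928  0.018     ]
```

View pics/crop0.png

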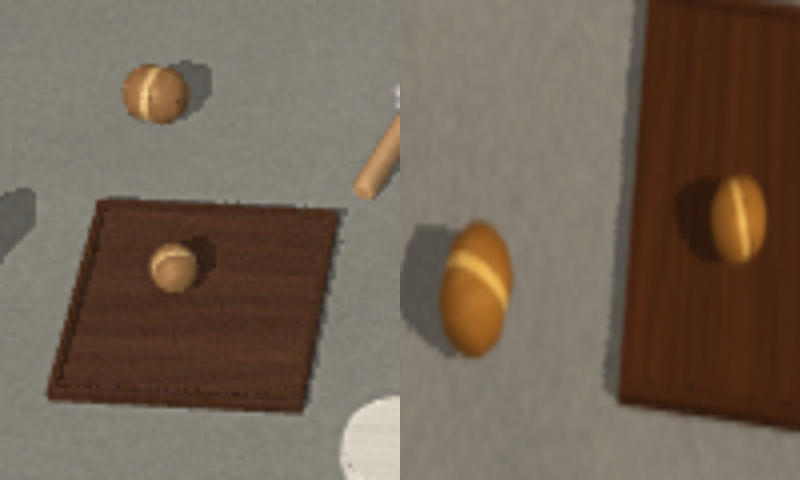

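The crop confirms it: the nut in the dish (scene 203,247) is clearly smaller than the one on the counter. Next I'll move above it.

```bash
python3 -m crank '[[0.64,0.13,-0.188,0,0,0,1],[0.64,0.13,-0.188,0,0,0,1],[0.64,0.13,-0.188,0,0,0,1],[0.64,0.13,-0.188,0,0,0,1],[0.64,0.13,-0.188,0,0,0,1],[0.64,0.13,-0.188,0,0,0,1],[0.64,0.13,-0.188,0,0,0,1],[0.64,0.13,-0.188,0,0,0,1]]' 12
python3 - <<'E'
from h import *
im,c=shot('wrist','w1.png'); print(c[0][:3,3]); np.save('c1.npy',np.array([0])); import pickle; pickle.dump(c,open('c1.pkl','wb'))
print(pose()); print(proj(c,[.530,-.320,.022]))
E
```

```text
time: 1.15
position: [0.531, -0.319, 0.1714]
tool_rot: [-0.5, 0.5, -0.5, 0.5]
ft_force: [-0.5, 0.7, 0.1]
grip_width: 0.0868
[ 0.53142043 -0.25340294  0.32015062]
[[ 1.19170591e-03 -1.97405963e-04  9.99999270e-01  5.31249231e-01]
 [-9.99998993e-01  7.69798475e-04  1.19185754e-03 -3.18575120e-01]
 [-7.70033193e-04 -9.99999684e-01 -1.96488391e-04  1.71624693e-01]
 [ 0.00000000e+00  0.00000000e+00  0.00000000e+00  1.00000000e+00]]
[312.85422771 230.65614851]
```

View pics/w1.png

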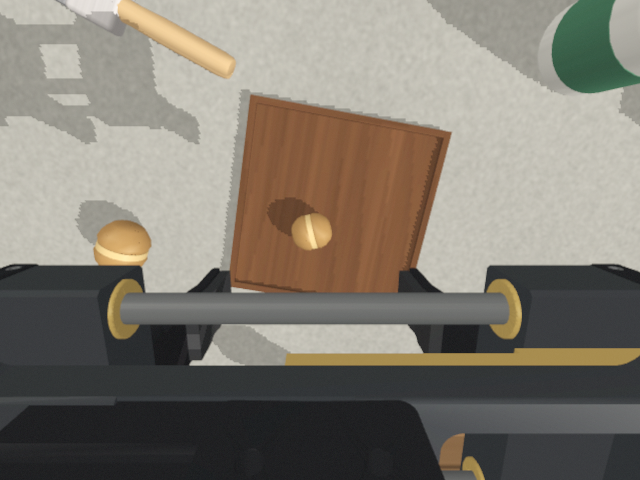

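The nut is at (312,231), and its seam runs nearly up the picture with a slight tilt. I'll measure it.

```bash
python3 - <<'E'
from h import *
import pickle;c=pickle.load(open('c1.pkl','rb'))
im=cv2.imread('pics/w1.png')
x0,y0=280,200
cr=im[y0:265,x0:345]
cv2.imwrite('pics/crop1.png',cv2.resize(cr,(650,650),interpolation=cv2.INTER_NEAREST))
h=cv2.cvtColor(cr,cv2.COLOR_BGR2HSV).astype(int)
nut=(h[...,2]>150)&(h[...,0]<30)&(h[...,0]>11)
m=max(blobs(nut),key=lambda t:t[0]);print(m[0],m[1]+[x0,y0],m[2]);(ec,es,_)=cv2.minEnclosingCircle(np.argwhere(m[3])[:,::-1].astype(np.float32)),0,0
print(ec,cv2.fitEllipse(max(cv2.findContours(m[3].astype(np.uint8),0,1)[0],key=len)))
for sat in(110,125,140):
  s=(h[...,2]>190)&(h[...,1]<sat)&(h[...,0]<35)
  for b in blobs(s,15):
    pts=np.argwhere(b[3])[:,::-1].astype(np.float32)
    P=np.array([cast(c,p+[x0,y0],.036)[:2] for p in pts]);q=P-P.mean(0);w,v=np.linalg.eigh(q.T@q)
    print(sat,b[0],b[1]+[x0,y0],P.mean(0),'line dir',v[:,1],np.degrees(np.arctan2(v[1,1],v[0,1])),np.sqrt(w/len(P)))
E
```

```text
1164 [311.59965636 231.51116838] [12 14 40 37]
((31.58688735961914, 31.661136627197266), 20.133960723876953) ((31.589183807373047, 31.52852439880371), (35.67922592163086, 39.676918029785156), 79.99549865722656)
110 186 [310.25806452 232.41935484] [ 0.52780559 -0.31850887] line dir [-0.20462529  0.97884038] 101.8075646677749 [0.00150436 0.00822745]
125 375 [312.952 232.768] [ 0.53016088 -0.3188036 ] line dir [-0.43332664  0.90123694] 115.67886290486533 [0.00462428 0.00711597]
140 744 [314.53629032 233.18413978] [ 0.53153798 -0.31917885] line dir [-0.93956835  0.34236139] 159.97919195068414 [0.00692914 0.00696092]
```

View pics/crop1.png

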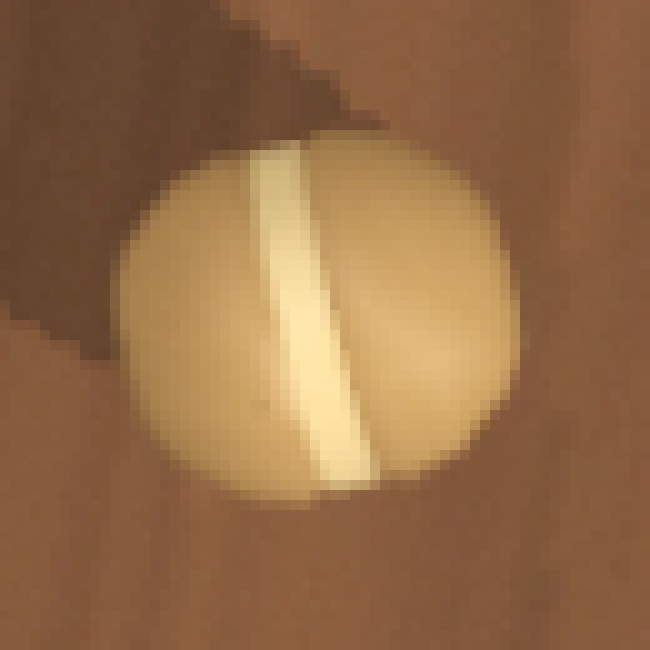

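```bash
python3 - <<'E'
from h import *
import pickle;c=pickle.load(open('c1.pkl','rb'))
a=cast(c,(307,214),.019);b=cast(c,(315.3,248.5),.026);d=a-b
print(a,b,np.degrees(np.arctan2(d[1],d[0])),np.hypot(*d[:2]),(a+b)/2)
print('centre',cast(c,(311.6,231.5),.0225))
i=vision.camera_info('wrist')
# cracker from w0
Ti=np.array([[0,0,1,.6243],[-1,0,0,.00013],[0,-1,0,.2356],[0,0,0,1]],float)
E
```

```text
[ 0.52464    -0.30507195  0.019     ] [ 0.5322526  -0.33586019  0.026     ] 103.88821488467153 0.03171541816737491 [ 0.5284463  -0.32046607  0.0225    ]
centre [ 0.52885337 -0.32068057  0.0225    ]
```

Nut: middle (0.5287,-0.3206), seam direction about 103.5° in the world. I'll turn the jaws to span the seam's length (tool z at -76.5°) and come down part-way.

```bash
python3 -m crank '[[0.002,0.1,-0.005,0,0.425,0,0.4],[0.002,0.2,-0.005,0,0.425,0,0.4],[0.002,0.2,-0.005,0,0.425,0,0.4],[0.002,0.2,-0.005,0,0.425,0,0.4],[0.002,0.2,-0.005,0,0.425,0,0.4],[0.002,0.2,-0.005,0,0.425,0,0.4],[0.002,0.2,-0.005,0,0.425,0,0.4],[0.002,0.2,-0.005,0,0.425,0,0.4],[0.002,0.2,-0.005,0,0.425,0,0.4]]' 10
python3 - <<'E'
from h import *
im,c=shot('wrist','w2.png');T=pose();print(T[:3,3],np.degrees(np.arctan2(T[1,2],T[0,2])),robot.get_obs()['q'])
import pickle; pickle.dump(c,open('c2.pkl','wb'));print(proj(c,[.5287,-.3206,.0225]))
E
```

```text
time: 2.33
position: [0.529, -0.3201, 0.0718]
tool_rot: [0.084, -0.702, 0.702, -0.085]
ft_force: [-0.2, -0.5, 0.3]
grip_width: 0.0611
[ 0.5288128  -0.32028797  0.0717386 ] -76.31910967657889 [-7.25106275e-01  7.34638159e-01  1.57128268e+00  1.74947477e-05
  8.35557451e-01  6.06901734e-01]
[312.90423252 266.26060332]
```

View pics/w2.png

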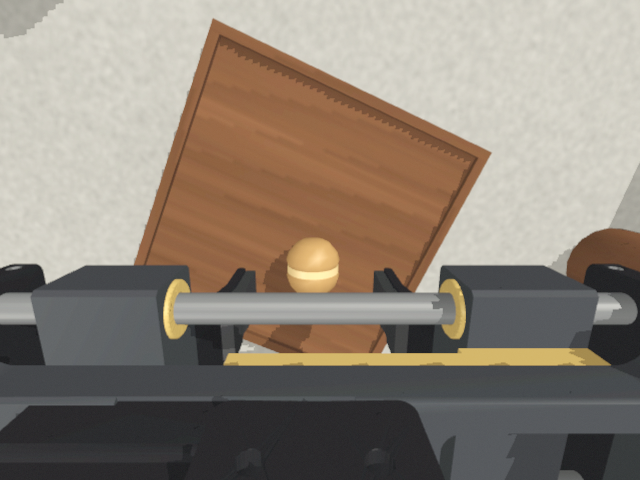

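The seam lies level in the picture (y≈273, x 288–338), square to the jaws and centred. I'll descend and grip.

```bash
python3 -m crank '[[0,0.095,0,0,0,0,0.4],[0,0.095,0,0,0,0,0.4],[0,0.095,0,0,0,0,-1],[0,0.095,0,0,0,0,-1],[0,0.095,0,0,0,0,-1],[0,0.095,0,0,0,0,-1]]' 10
```

```text
time: 3.12
position: [0.5286, -0.321, 0.0246]
tool_rot: [0.083, -0.702, 0.702, -0.083]
ft_force: [-0.0, 1.7, 2.4]
grip_width: 0.0332
```

Gripped at 33.2 mm. Now I'll work out the cracker's pose from the first wrist picture before moving.

```bash
python3 - <<'E'
from h import *
w=cv2.imread('pics/wrist0.png');i=vision.camera_info('wrist')
T=np.eye(4);T[:3,:3]=R.from_quat([-0.50044554,0.50061888,-0.49937021,0.49956421]).as_matrix();T[:3,3]=[.6246,0,.2361]
W=(T@i['tool_from_camera'],i['cx'],i['cy'],240/np.tan(np.radians(i['vfov']/2)))
g=w[180:245,210:275]
dk=g.max(2)<60
for A,ce,bb,m in blobs(dk,100): print('spot',A,ce+[210,180],bb,cast(W,ce+[210,180],.018))
# bar angles
h=cv2.cvtColor(w,cv2.COLOR_BGR2HSV)
red=((h[...,0]<6)|(h[...,0]>174))&(h[...,1]>150)&(h[...,2]>120);red[:,400:]=0
B=[]
for A,ce,bb,m in blobs(red,100):
    P=np.array([cast(W,p[::-1],.046)[:2] for p in np.argwhere(m)]);q=P-P.mean(0);e,v=np.linalg.eigh(q.T@q);d=v[:,1]*np.sign(v[0,1])
    ext=q@d
    print('red',P.mean(0),np.degrees(np.arctan2(d[1],d[0])),ext.min(),ext.max(),P.mean(0)+d*ext.min());B.append(P.mean(0))
# bridge: dark grey
br=(abs(h[...,1].astype(int))<40)&(w.max(2)<125)&(w.max(2)>60);br[:,:295]=0;br[:,360:]=0;br[:145]=0;br[262:]=0
for A,ce,bb,m in blobs(br,300):
    r=cv2.minAreaRect(np.argwhere(m)[:,::-1].astype(np.float32));bx=cv2.boxPoints(r);print('bridge',A,ce,r,cast(W,r[0],.053))
    C=np.array([cast(W,p,.053)[:2] for p in bx]);print(C.round(4).tolist())
# block
bl=(h[...,0]>5)&(h[...,0]<20)&(h[...,1]>110);bl[:, :170]=0;bl[:,355:]=0;bl[275:]=0;bl[:135]=0
pts=np.argwhere(bl)[:,::-1].astype(np.float32);r=cv2.minAreaRect(pts);C=np.array([cast(W,p,.018)[:2] for p in cv2.boxPoints(r)]);print('block',r,C.round(4).tolist(),C.mean(0))
for k in range(4):
    d=C[(k+1)%4]-C[k];print(np.hypot(*d),np.degrees(np.arctan2(d[1],d[0])))
cv2.imwrite('pics/crk.png',cv2.resize(w[130:280,110:355],(735,450),interpolation=cv2.INTER_NEAREST))
E
```

```text
spot 240 [239.69166667 222.06666667] [15 35 32 14] [ 0.54176075 -0.00568629  0.018     ]
red [0.46990446 0.02663112] 5.2192805705852106 -0.04606850269670587 0.047049180357068274 [0.42402696 0.02244037]
red [ 0.47586556 -0.02459913] 5.684075219902909 -0.04721448030686626 0.045828154988226774 [ 0.42888323 -0.0292754 ]
bridge 2400 [322.7825     205.28666667] ((323.0779113769531, 205.8565673828125), (97.68807220458984, 25.350006103515625), 84.80557250976562) [0.63429821 0.01784884 0.053     ]
[[0.6175, 0.0641], [0.6419, 0.0662], [0.6523, -0.0317], [0.6261, -0.0342]]
block ((264.8223876953125, 205.6079559326172), (115.71485137939453, 161.1576690673828), 84.76252746582031) [[0.4812, 0.0668], [0.6523, 0.0819], [0.6669, -0.0451], [0.4805, -0.0632]] [0.57023237 0.01009152]
0.17179964033183304 5.045840884675374
0.12791438441624087 -83.45131814333457
0.1872304524411628 -174.45181556752144
0.1300730333996337 89.72197626424676
```

View pics/crk.png

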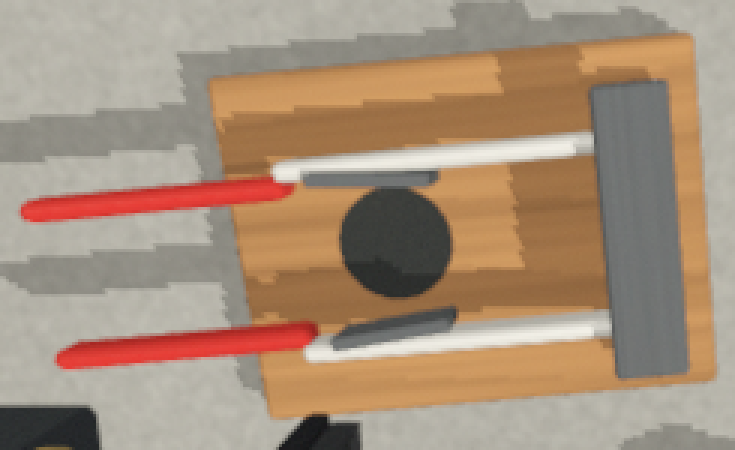

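```bash
python3 - <<'E'
from h import *
w=cv2.imread('pics/wrist0.png');i=vision.camera_info('wrist')
T=np.eye(4);T[:3,:3]=R.from_quat([-0.50044554,0.50061888,-0.49937021,0.49956421]).as_matrix();T[:3,3]=[.6246,0,.2361]
W=(T@i['tool_from_camera'],i['cx'],i['cy'],240/np.tan(np.radians(i['vfov']/2)))
f=lambda x,y,z:cast(W,(110+x/3-.33,130+y/3-.33),z)[:2]
print('spot',f(396,242,.018))
br=[f(*p,.053) for p in [(591,88),(667,82),(688,373),(617,378)]];print('bridge',np.mean(br,0))
d=lambda a,b:np.degrees(np.arctan2(*(b-a)[::-1]))
print(d(br[3],br[0])-90,d(br[2],br[1])-90)
bl=[f(*p,.018) for p in [(209,80),(692,34),(716,378),(272,417)]];print('block',bl)
print(d(bl[0],bl[1]),d(bl[3],bl[2]),d(bl[3],bl[0])-90,d(bl[2],bl[1])-90, [np.hypot(*(bl[a]-bl[b])) for a,b in((0,1),(3,2),(3,0),(2,1))])
E
```

```text
spot [0.54468875 0.00759057]
bridge [0.63462211 0.01552176]
4.973565682151985 5.020450522605486
block [array([0.48111498, 0.06579927]), array([0.65290151, 0.081563  ]), array([ 0.66458229, -0.04490978]), array([ 0.49295237, -0.06088632])]
5.242975379092588 5.318176890256185 5.338164690693816 5.276756379277927 [np.float64(0.1725082816265953), np.float64(0.17237192653278702), np.float64(0.12723742978301888), np.float64(0.1270110357649878)]
```

Cracker: origin about (0.5156,0.0051), yaw 5.3°, seat about (0.545,0.0078). I'll lift and move over the seat, turning the tool to 5.3°.

```bash
python3 -m crank '[[0,-0.1,0,0,0,0,-1],[0,-0.2,0,0,0,0,-1],[-0.188,-0.21,-0.631,0,-0.454,0,-1],[-0.188,-0.21,-0.631,0,-0.454,0,-1],[-0.188,-0.21,-0.631,0,-0.454,0,-1],[-0.188,-0.21,-0.631,0,-0.454,0,-1],[-0.188,-0.21,-0.631,0,-0.454,0,-1],[-0.188,-0.21,-0.631,0,-0.454,0,-1],[-0.188,-0.21,-0.631,0,-0.454,0,-1],[-0.188,-0.21,-0.631,0,-0.454,0,-1]]' 10
python3 -m crank '[[0,0,0,0,0,0,-1],[0,0,0,0,0,0,-1]]' 10
python3 - <<'E'
from h import *
im,c=shot('wrist','w3.png');T=pose();print(T[:3,3],np.degrees(np.arctan2(T[1,2],T[0,2])))
import pickle; pickle.dump(c,open('c3.pkl','wb'));print(proj(c,[.5451,.0078,.018]))
E
```

```text
time: 4.38
position: [0.5461, 0.0085, 0.1293]
tool_rot: [-0.524, 0.475, -0.475, 0.524]
ft_force: [-0.0, -0.4, -1.4]
grip_width: 0.0328
time: 4.62
position: [0.5462, 0.0077, 0.1291]
tool_rot: [-0.522, 0.477, -0.477, 0.522]
ft_force: [-0.4, -0.4, 0.6]
grip_width: 0.0328
[0.54620674 0.00763422 0.12911705] 5.1299942791396775
[312.59422055 239.3258372 ]
```

View pics/w3.png

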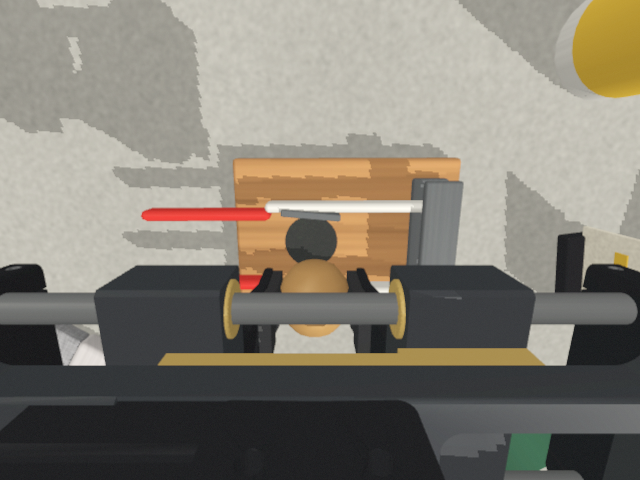

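The spot is at (311,240), within about 1 mm of the prediction, and the block sits square in the picture. I'll lower the nut onto it.

```bash
python3 -m crank '[[0,0.1,-0.003,0,0,0,-1],[0,0.165,-0.003,0,0,0,-1],[0,0.176,-0.003,0,0,0,-1],[0,0.18,-0.003,0,0,0,-1],[0,0.183,-0.003,0,0,0,-1],[0,0.183,-0.003,0,0,0,-1]]' 10
```

```text
time: 5.42
position: [0.5455, 0.0075, 0.0386]
tool_rot: [-0.522, 0.476, -0.477, 0.523]
ft_force: [0.5, 0.6, 0.3]
grip_width: 0.0328
```

```bash
python3 -m crank '[[0,0.003,0,0,0,0,-1],[0,0.004,0,0,0,0,-1],[0,0.004,0,0,0,0,-1]]' 10
```

```text
time: 5.8
position: [0.5452, 0.0075, 0.0366]
tool_rot: [-0.522, 0.476, -0.477, 0.523]
ft_force: [-1.1, -0.2, 5.7]
grip_width: 0.0328
```

```bash
python3 -m crank '[[0,0,0,0,0,0,0.3],[0,0,0,0,0,0,0.3],[0,0,0,0,0,0,0.3],[0,-0.1,0,0,0,0,0.3],[0,-0.2,0,0,0,0,0.3],[0,-0.2,0,0,0,0,0.3],[0,-0.2,0,0,0,0,0.3]]' 10
python3 - <<'E'
from h import *
im,c=shot('wrist','w4.png');T=pose();print(T[:3,3],np.degrees(np.arctan2(T[1,2],T[0,2])))
import pickle; pickle.dump(c,open('c4.pkl','wb'));print(proj(c,[.5451,.0078,.0345]))
E
```

```text
time: 6.68
position: [0.5442, 0.0077, 0.1353]
tool_rot: [0.522, -0.477, 0.477, -0.522]
ft_force: [-0.5, 0.0, -0.3]
grip_width: 0.0567
[0.54375063 0.00780321 0.13462887] 5.224045980752624
[315.14916371 242.87569407]
```

View pics/w4.png

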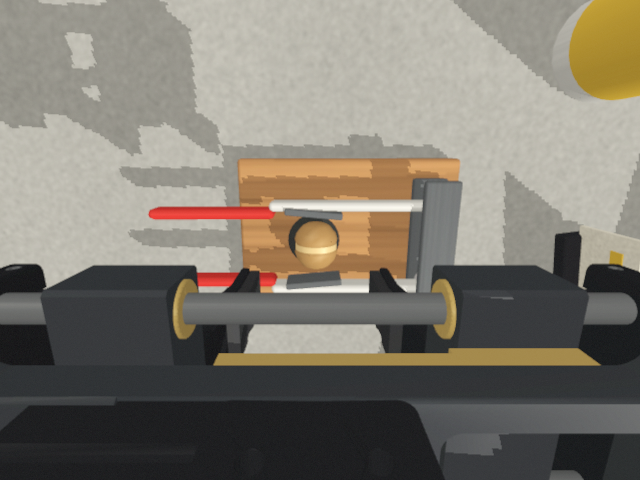

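```bash
python3 - <<'E'
import cv2
im=cv2.imread('pics/w4.png');cv2.imwrite('pics/crop4.png',cv2.resize(im[190:300,265:375],(770,770),interpolation=0)[:600])
E
```

```text
(no output)
```

View pics/crop4.png

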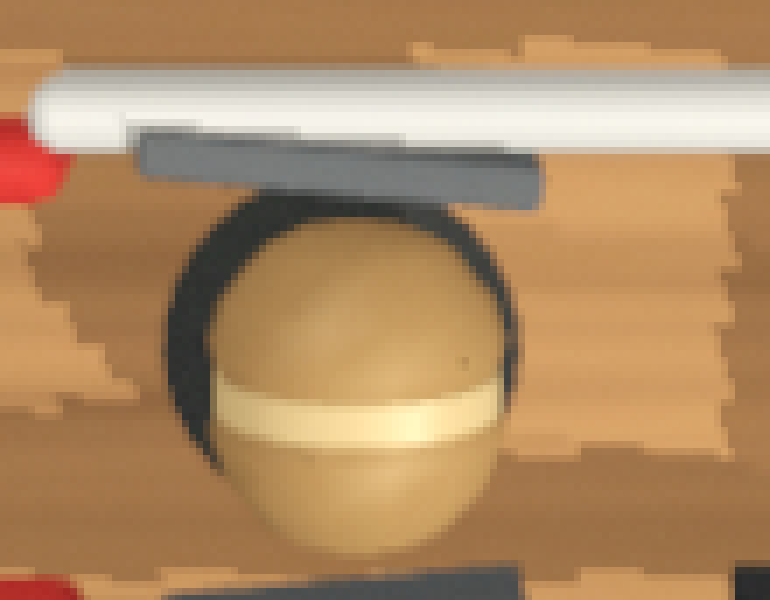

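The nut stands on the spot, with the seam level and square (crop ends at (217,400) and (500,400)). Next, go over the grips with the jaws turned by 90°.

```bash
python3 -m crank '[[0,0,-0.197,0,0.5,0,1],[0,0,-0.197,0,0.5,0,1],[0,0,-0.197,0,0.5,0,1],[0,0,-0.197,0,0.5,0,1],[0,0,-0.197,0,0.5,0,1],[0,0,-0.197,0,0.5,0,1],[0,0,-0.197,0,0.5,0,1],[0,0,-0.197,0,0.5,0,1],[0,0,-0.197,0,0.5,0,1],[0,0,-0.197,0,0.5,0,1]]' 3
python3 - <<'E'
from h import *
im,c=shot('wrist','w5.png');T=pose();print(T[:3,3],np.degrees(np.arctan2(T[1,2],T[0,2])))
import pickle; pickle.dump(c,open('c5.pkl','wb'));print(proj(c,[.4459,-.0013,.046]))
h=cv2.cvtColor(im,cv2.COLOR_BGR2HSV)
red=((h[...,0]<6)|(h[...,0]>174))&(h[...,1]>150)&(h[...,2]>90)
for b in blobs(red,100): print(b[0],b[1],b[2],cast(c,b[1],.046))
E
```

```text
time: 7.98
position: [0.4457, -0.0011, 0.1343]
tool_rot: [-0.034, 0.707, -0.706, 0.031]
ft_force: [-0.1, 0.0, -1.0]
grip_width: 0.0873
[ 0.445811   -0.00117431  0.13451829] -84.71057643294772
[312.93246447 248.31847283]
1348 [280.10756677 211.98961424] [273 152  14 124] [0.47074671 0.0246643  0.046     ]
1372 [351.32653061 212.09110787] [345 152  14 124] [ 0.47539797 -0.02630362  0.046     ]
```

View pics/w5.png

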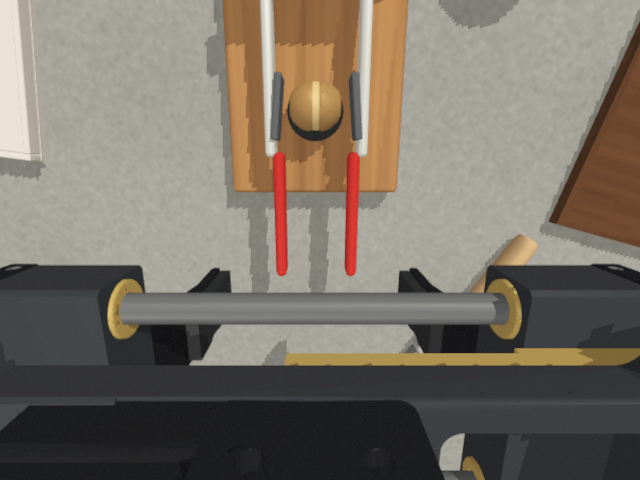

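The grips are at (280,212) and (351,212), their midpoint about 2 mm to tool +z. I'll correct by that, descend, and feel for the nut at 3 N.

```bash
python3 -m crank '[[0,0.1,0.004,0,0,0,1],[0,0.201,0.004,0,0,0,1],[0,0.201,0.004,0,0,0,1],[0,0.201,0.004,0,0,0,1],[0,0.201,0.004,0,0,0,0.7]]' 3
python3 -m crank '[[0,0,0,0,0,0,0.5]]' 3
python3 -m crank '[[0,0,0,0,0,0,0.4]]' 3
python3 -m crank '[[0,0,0,0,0,0,0.3]]' 3
```

```text
time: 8.65
position: [0.4482, -0.0036, 0.0372]
tool_rot: [0.031, -0.706, 0.707, -0.034]
ft_force: [-0.5, -0.5, -0.7]
grip_width: 0.0825
time: 8.78
position: [0.448, -0.0036, 0.037]
tool_rot: [0.031, -0.706, 0.707, -0.034]
ft_force: [-0.4, 0.4, 0.1]
grip_width: 0.0742
time: 8.9
position: [0.4475, -0.0035, 0.0363]
tool_rot: [0.031, -0.706, 0.707, -0.033]
ft_force: [0.1, 0.9, -0.7]
grip_width: 0.0657
time: 9.02
position: [0.4471, -0.0033, 0.0357]
tool_rot: [0.032, -0.706, 0.706, -0.033]
ft_force: [-0.4, 0.8, 0.4]
grip_width: 0.0593
```

```bash
python3 -m crank '[[0,0,0,0,0,0,0.25]]' 3
python3 -m crank '[[0,0,0,0,0,0,0.2]]' 3
python3 -m crank '[[0,0,0,0,0,0,0.15]]' 3
python3 -m crank '[[0,0,0,0,0,0,0.15]]' 3
```

```text
time: 9.15
position: [0.4471, -0.0034, 0.0353]
tool_rot: [0.032, -0.706, 0.706, -0.032]
ft_force: [0.7, -0.5, 0.9]
grip_width: 0.056
time: 9.28
position: [0.447, -0.0034, 0.0351]
tool_rot: [0.032, -0.706, 0.706, -0.032]
ft_force: [-0.2, 0.2, 1.2]
grip_width: 0.0533
time: 9.4
position: [0.447, -0.0034, 0.035]
tool_rot: [0.032, -0.706, 0.706, -0.032]
ft_force: [0.4, 0.6, 2.4]
grip_width: 0.0513
time: 9.52
position: [0.447, -0.0034, 0.035]
tool_rot: [0.032, -0.706, 0.706, -0.032]
ft_force: [-0.6, 0.5, 1.1]
grip_width: 0.05
```

```bash
python3 -m crank '[[0,0,0,0,0,0,0.05]]' 3
python3 -m crank '[[0,0,0,0,0,0,0.0]]' 3
python3 -m crank '[[0,0,0,0,0,0,-0.05]]' 3
python3 -m crank '[[0,0,0,0,0,0,-0.1]]' 3
python3 -m crank '[[0,0,0,0,0,0,-0.1]]' 3
```

```text
time: 9.65
position: [0.447, -0.0034, 0.035]
tool_rot: [0.032, -0.706, 0.706, -0.032]
ft_force: [1.2, 0.8, 0.1]
grip_width: 0.0472
time: 9.78
position: [0.447, -0.0034, 0.035]
tool_rot: [0.032, -0.706, 0.706, -0.032]
ft_force: [2.0, 1.3, 1.1]
grip_width: 0.0448
time: 9.9
position: [0.4471, -0.0034, 0.035]
tool_rot: [0.032, -0.706, 0.706, -0.032]
ft_force: [1.2, -0.1, 0.8]
grip_width: 0.0422
time: 10.02
position: [0.4471, -0.0034, 0.035]
tool_rot: [0.032, -0.706, 0.706, -0.032]
ft_force: [1.5, 0.5, -0.5]
grip_width: 0.0397
time: 10.15
position: [0.447, -0.0034, 0.035]
tool_rot: [0.032, -0.706, 0.706, -0.032]
ft_force: [1.5, 0.5, -0.1]
grip_width: 0.0398
```

```bash
python3 -m crank '[[0,0,0,0,0,0,-0.16],[0,0,0,0,0,0,-0.16]]' 3
python3 -m crank '[[0,0,0,0,0,0,-0.16],[0,0,0,0,0,0,-0.16]]' 3
```

```text
time: 10.4
position: [0.4468, -0.0033, 0.035]
tool_rot: [0.032, -0.706, 0.706, -0.032]
ft_force: [1.6, -0.7, -0.9]
grip_width: 0.037
time: 10.65
position: [0.4469, -0.0033, 0.0351]
tool_rot: [0.032, -0.706, 0.706, -0.032]
ft_force: [1.0, -0.4, -0.3]
grip_width: 0.0367
```

```bash
python3 - <<'E'
from h import *
im,c=shot('wrist','w6.png')
E
```

```text
(no output)
```

View pics/w6.png

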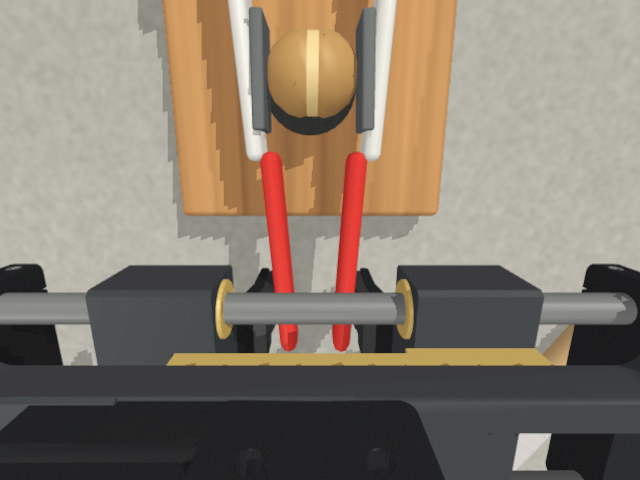

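The jaws (faces at x≈269 and 357) just reach the nut (267–356), and the seam is whole. I'll continue in fine steps.

```bash
python3 -m crank '[[0,0,0,0,0,0,-0.18],[0,0,0,0,0,0,-0.18]]' 3
python3 -m crank '[[0,0,0,0,0,0,-0.2],[0,0,0,0,0,0,-0.2]]' 3
python3 -m crank '[[0,0,0,0,0,0,-0.22],[0,0,0,0,0,0,-0.22]]' 3
```

```text
time: 10.95
position: [0.4469, -0.0033, 0.0351]
tool_rot: [0.032, -0.706, 0.706, -0.032]
ft_force: [1.5, 1.1, 0.8]
grip_width: 0.0359
time: 11.2
position: [0.4469, -0.0034, 0.0351]
tool_rot: [0.032, -0.706, 0.706, -0.032]
ft_force: [1.4, 0.2, -1.1]
grip_width: 0.0352
time: 11.45
position: [0.4469, -0.0033, 0.0351]
tool_rot: [0.032, -0.706, 0.706, -0.032]
ft_force: [1.3, 1.1, -0.4]
grip_width: 0.0352
```

Contact at 3 N: 35.2 mm. The shell should snap at about 31–32 mm and crush below about 26 mm. I'll put the stop at 29.6 mm (-0.32) and raise the force step by step.

```bash
for i in 1; do :; done; python3 -m crank '[[0,0,0,0,0,0,-0.32],[0,0,0,0,0,0,-0.32]]' 4|grep -E 'width'
python3 -m crank '[[0,0,0,0,0,0,-0.32],[0,0,0,0,0,0,-0.32]]' 5|grep -E 'width'
```

```text
grip_width: 0.0351
grip_width: 0.0345
```

```bash
python3 -m crank '[[0,0,0,0,0,0,-0.32],[0,0,0,0,0,0,-0.32]]' 6|grep -E 'width'
```

```text
grip_width: 0.0344
```

```bash
python3 -m crank '[[0,0,0,0,0,0,-0.32],[0,0,0,0,0,0,-0.32]]' 7|grep -E 'width'
```

```text
grip_width: 0.0335
```

```bash
python3 -m crank '[[0,0,0,0,0,0,-0.32],[0,0,0,0,0,0,-0.32]]' 7.5|grep -E 'width'
```

```text
grip_width: 0.0317
```

```bash
python3 -m crank '[[0,0,0,0,0,0,-0.32]]' 8|grep -E 'width'
```

```text
grip_width: 0.0307
```

```bash
python3 - <<'E'
from h import *
im,c=shot('wrist','w7.png');print(robot.get_obs()['grip_width'])
cv2.imwrite('pics/crop7.png',cv2.resize(im[0:160,230:390],(600,600),interpolation=0))
E
```

```text
0.030386821171186157
```

View pics/crop7.png

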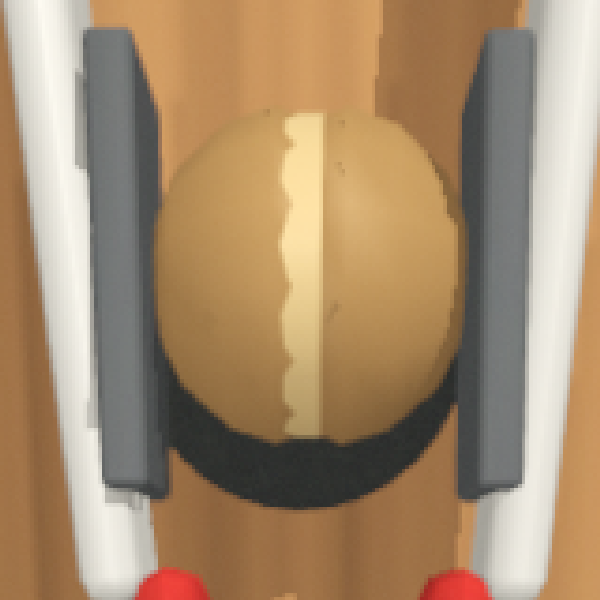

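The seam band is still there, part-closed and not yet snapped. One more row at the same force.

```bash
python3 -m crank '[[0,0,0,0,0,0,-0.32]]' 8|grep -E 'width'
python3 - <<'E'
from h import *
im,c=shot('wrist','w8.png');print(robot.get_obs()['grip_width'])
cv2.imwrite('pics/crop8.png',cv2.resize(im[0:160,230:390],(600,600),interpolation=0))
E
```

```text
grip_width: 0.0296
0.030027178910444225
```

View pics/crop8.png

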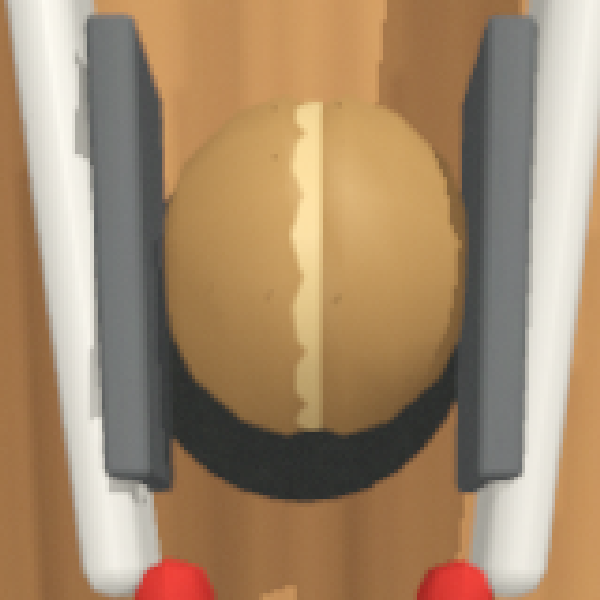

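The band is down to about 2.8 of its 4 mm, so the shell is at about 1.3 mm. I'm past the peak, with the fingers resting on the width stop. I'll tighten the stop in small steps.

```bash
python3 -m crank '[[0,0,0,0,0,0,-0.34]]' 8|grep -E 'width'
python3 - <<'E'
from h import *
im,c=shot('wrist','w9.png');print(robot.get_obs()['grip_width'])
cv2.imwrite('pics/crop9.png',cv2.resize(im[0:160,230:390],(600,600),interpolation=0))
E
```

```text
grip_width: 0.0293
0.028823200529563803
```

View pics/crop9.png

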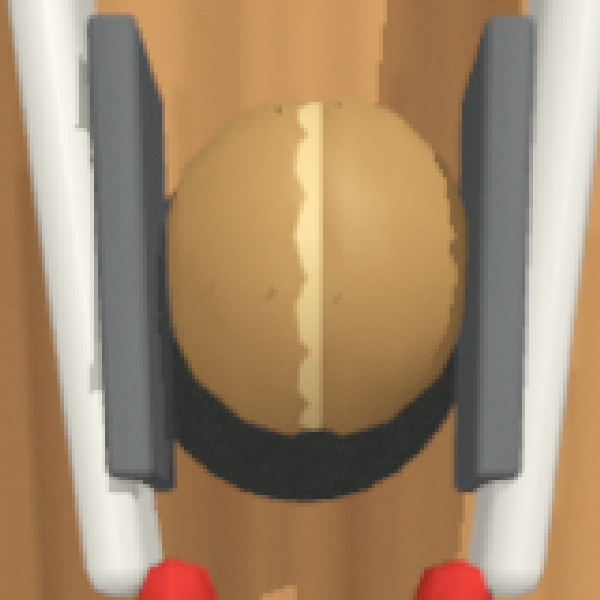

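```bash
python3 -m crank '[[0,0,0,0,0,0,-0.36]]' 8|grep -E 'width'
python3 - <<'E'
from h import *
im,c=shot('wrist','w10.png');print(robot.get_obs()['grip_width'])
cv2.imwrite('pics/crop10.png',cv2.resize(im[0:160,230:390],(600,600),interpolation=0))
E
```

```text
grip_width: 0.0279
0.028060827516092953
```

View pics/crop10.png

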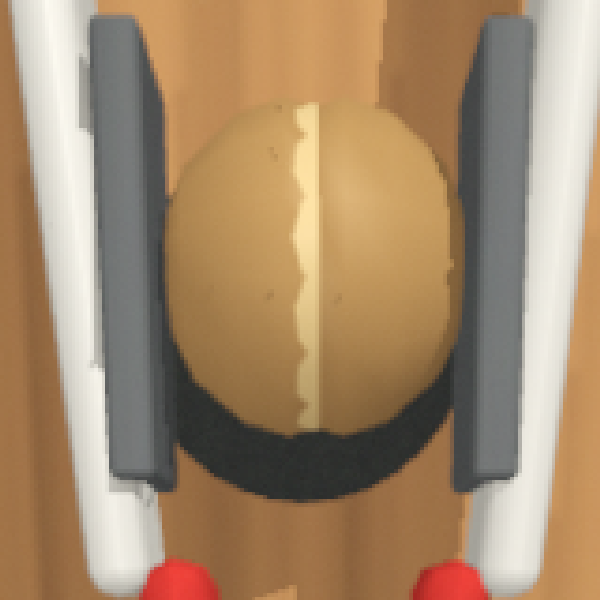

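```bash
python3 -m crank '[[0,0,0,0,0,0,-0.38]]' 8|grep -E 'width'
python3 - <<'E'
from h import *
im,c=shot('wrist','w11.png');print(robot.get_obs()['grip_width'])
cv2.imwrite('pics/crop11.png',cv2.resize(im[0:160,230:390],(600,600),interpolation=0))
E
```

```text
grip_width: 0.0274
0.02710492480158358
```

View pics/crop11.png

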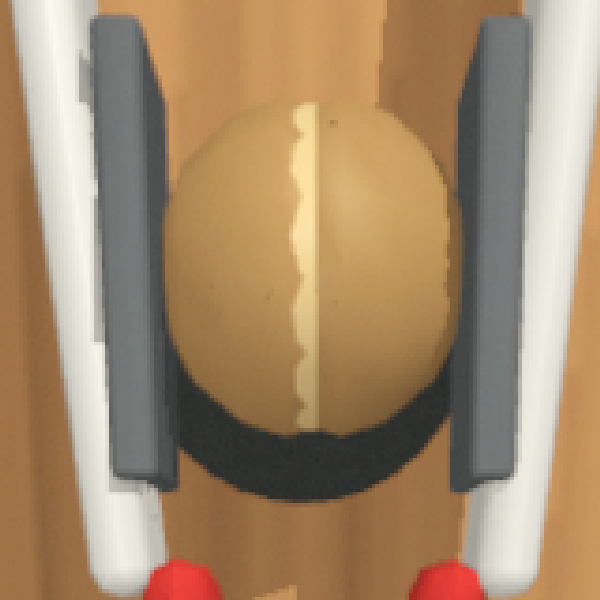

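```bash
python3 - <<'E'
import cv2,numpy as np
for n in (6,7,8,9,10,11):
    im=cv2.imread(f'pics/w{n}.png').astype(int)
    h=cv2.cvtColor(im.astype(np.uint8),cv2.COLOR_BGR2HSV)
    bw=[];gap=[];nw=[]
    for r in range(55,85):
        row=im[r,230:390];hs=h[r,230:390]
        pale=(row[:,0]>115)&(row[:,2]>215)
        grey=hs[:,1]<60
        col=np.arange(230,390)
        bw.append(pale.sum())
        dark=(row.max(1)<140)&(hs[:,1]<90)
        L=col[dark&(col<300)];Rr=col[dark&(col>320)]
        if len(L)and len(Rr): gap.append(Rr.min()-L.max())
    print(n,np.mean(bw),np.mean(gap))
E
```

```text
6 36.53333333333333 90.33333333333333
7 33.93333333333333 83.96666666666667
8 29.633333333333333 81.03333333333333
9 28.833333333333332 80.53333333333333
10 27.6 80.46666666666667
11 27.266666666666666 80.43333333333334
```

```bash
python3 - <<'E'
import cv2,numpy as np
f=lambda n:cv2.resize(cv2.imread(f'pics/w{n}.png')[20:130,245:378],(399,300),interpolation=2)
cv2.imwrite('pics/cmp.png',np.vstack([np.hstack([f(6),f(7)]),np.hstack([f(8),f(11)])]))
E
```

```text
(no output)
```

View pics/cmp.png

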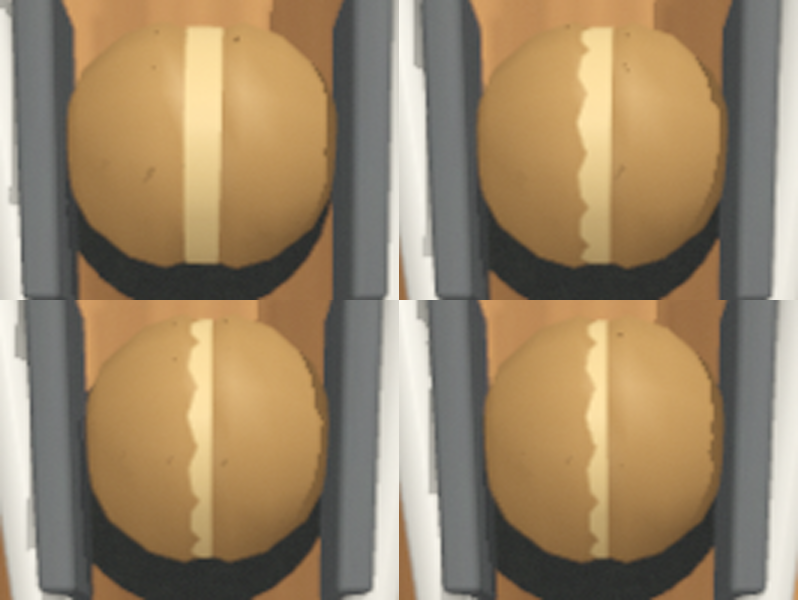

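Comparing outlines on the 36 mm scale of w6, the nut's length goes 36 → 33.4 (w7) → 32.4 (w8) → 32.1 mm (w11). The left edge is now a jagged break, so the shell has already snapped. The grip has followed down to where the jaws just touch again, so I'm easing off now.

```bash
python3 -m crank '[[0,0,0,0,0,0,0.2],[0,0,0,0,0,0,1],[0,0,0,0,0,0,1],[0,0,0,0,0,0,1]]' 5
python3 - <<'E'
from h import *
im,c=shot('wrist','w12.png')
cv2.imwrite('pics/crop12.png',cv2.resize(im[0:160,210:410],(750,600),interpolation=2))
E
```

```text
time: 14.08
position: [0.4467, -0.0033, 0.035]
tool_rot: [-0.032, 0.706, -0.706, 0.032]
ft_force: [-0.5, 1.0, 0.2]
grip_width: 0.0594
```

View pics/crop12.png

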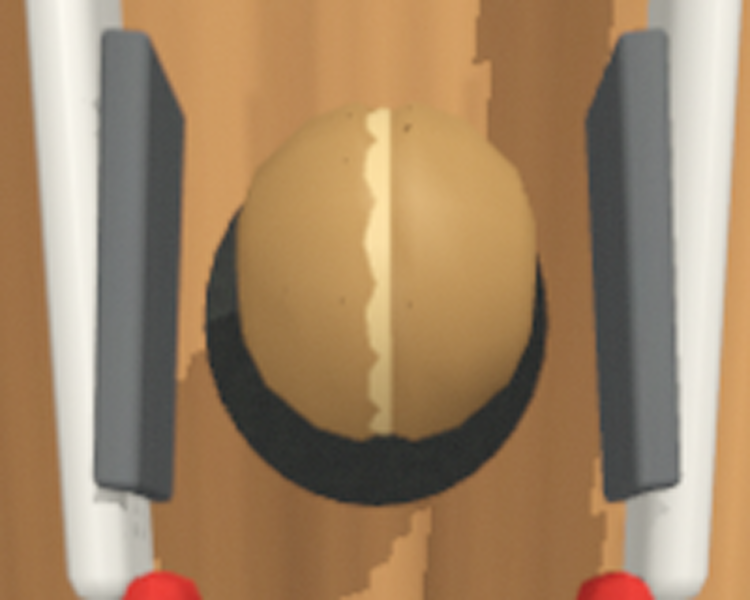

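The nut is 32.1 mm long, free between the open jaws and still upright. I'll let the fingers open fully, lift, and return over the nut.

```bash
python3 -m crank '[[0,0,0,0,0,0,1],[0,0,0,0,0,0,1],[0,0,0,0,0,0,1]]' 10
python3 -m crank '[[0,-0.1,0,0,0,0,1],[0,-0.2,0,0,0,0,1],[-0.199,-0.2,-0.003,0,-0.5,0,0.3],[-0.199,-0.2,-0.003,0,-0.5,0,0.3],[-0.199,-0.2,-0.003,0,-0.5,0,0.3],[-0.199,-0.2,-0.003,0,-0.5,0,0.3],[-0.199,-0.2,-0.003,0,-0.5,0,0.3],[-0.199,-0.2,-0.003,0,-0.5,0,0.3],[-0.199,-0.2,-0.003,0,-0.5,0,0.3],[-0.199,-0.2,-0.003,0,-0.5,0,0.3]]' 10
python3 -m crank '[[0,0,0,0,0,0,0.3],[0,0,0,0,0,0,0.3],[0,0,0,0,0,0,0.3]]'
python3 - <<'E'
from h import *
im,c=shot('wrist','w13.png');T=pose();print(T[:3,3],np.degrees(np.arctan2(T[1,2],T[0,2])))
import pickle; pickle.dump(c,open('c13.pkl','wb'));print(proj(c,[.5451,.0078,.0345]))
cv2.imwrite('pics/crop13.png',cv2.resize(im[190:290,250:380],(780,600),interpolation=0))
E
```

```text
time: 14.5
position: [0.4471, -0.0034, 0.0351]
tool_rot: [0.032, -0.706, 0.706, -0.032]
ft_force: [-0.6, 0.1, 0.7]
grip_width: 0.0856
time: 15.75
position: [0.5455, 0.0073, 0.1349]
tool_rot: [0.507, -0.493, 0.493, -0.507]
ft_force: [-0.3, 0.6, -0.1]
grip_width: 0.0567
time: 16.12
position: [0.5457, 0.0072, 0.135]
tool_rot: [0.505, -0.495, 0.495, -0.505]
ft_force: [0.1, 0.1, -0.3]
grip_width: 0.0567
[0.54576072 0.00720754 0.13503855] 1.0978451482620808
[312.99795863 242.23480546]
```

View pics/crop13.png

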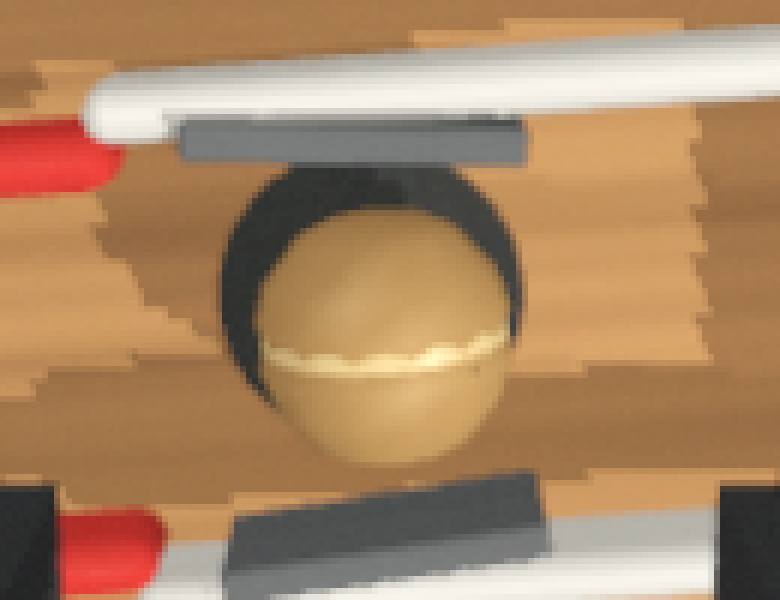

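The seam is now only a thin jagged line and the nut's outline is about 42×44 px, so it's cracked. I'll finish the turn and measure the centre.

```bash
python3 - <<'E'
from h import *
import pickle;c=pickle.load(open('c13.pkl','rb'));p=cast(c,(313.6,246.2),.0345);T=pose();print(p,(T[:3,:3].T@(p-T[:3,3])))
E
```

```text
[0.54562481 0.0046313  0.0345    ] [ 0.00257338  0.10053855 -0.00018115]
```

```bash
python3 -m crank '[[0.005,0.05,0,0,-0.023,0,0.3],[0.005,0.12,0,0,-0.023,0,0.3],[0.005,0.185,0,0,-0.023,0,0.3],[0.005,0.195,0,0,-0.023,0,0.3],[0.005,0.195,0,0,-0.023,0,0.3],[0.005,0.195,0,0,-0.023,0,-1],[0.005,0.195,0,0,-0.023,0,-1],[0.005,0.195,0,0,-0.023,0,-1],[0.005,0.195,0,0,-0.023,0,-1],[0.005,0.195,0,0,-0.023,0,-1]]' 8
```

```text
time: 17.42
position: [0.5462, 0.0047, 0.0382]
tool_rot: [-0.522, 0.476, -0.477, 0.523]
ft_force: [-1.0, 0.4, 5.8]
grip_width: 0.0329
```

Gripped at 32.9 mm. I'll lift and carry it to the tray at about (0.574,0.303).

```bash
python3 -m crank '[[0,-0.05,0,0,0,0,-1],[0,-0.15,0,0,0,0,-1],[0,-0.24,0,0,0,0,-1],[-0.588,-0.24,0.11,0,0,0,-1],[-0.588,-0.24,0.11,0,0,0,-1],[-0.588,-0.24,0.11,0,0,0,-1],[-0.588,-0.24,0.11,0,0,0,-1],[-0.588,-0.24,0.11,0,0,0,-1],[-0.588,-0.24,0.11,0,0,0,-1]]' 8
python3 - <<'E'
from h import *
im,c=shot('wrist','w14.png');T=pose();print(T[:3,3]);print(proj(c,[.574,.303,.005]))
import pickle; pickle.dump(c,open('c14.pkl','wb'))
shot('side','s14.png')
E
```

```text
time: 18.55
position: [0.5729, 0.3063, 0.157]
tool_rot: [-0.523, 0.475, -0.475, 0.524]
ft_force: [-0.7, 0.1, 0.1]
grip_width: 0.0326
[0.57259286 0.30408528 0.15681131]
[314.73319572 232.45985802]
```

View pics/w14.png

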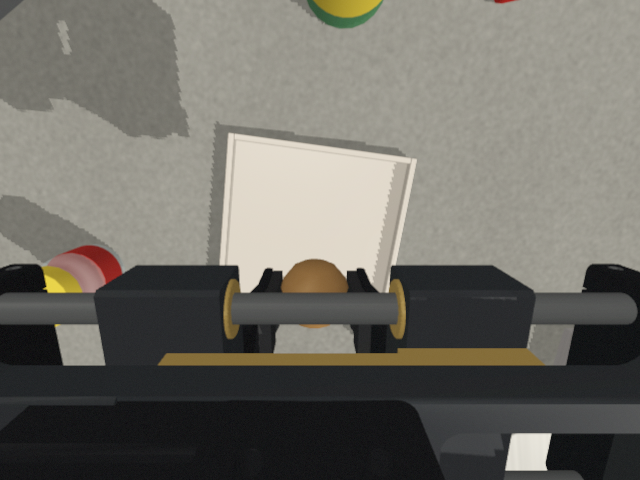

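View pics/s14.png

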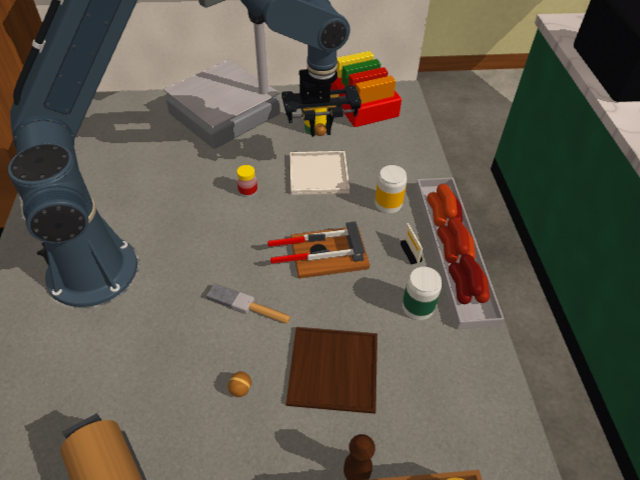

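```bash
python3 - <<'E'
from h import *
import pickle;c=pickle.load(open('c14.pkl','rb'))
a=cast(c,(230,133),.016);b=cast(c,(415,160),.016);print(a,b,np.hypot(*(b-a)[:2]));u=(b-a)[:2]/np.hypot(*(b-a)[:2]);n=np.array([u[1],-u[0]]);ctr=(a+b)[:2]/2+.08*n;print(ctr)
D=vision.camera_info('side');S=(D['world_from_camera'],D['cx'],D['cy'],240/np.tan(np.radians(D['vfov']/2)))
P=[cast(S,p,.016)[:2] for p in [(289,153),(347,151),(349,190),(293,194)]];print(P,np.mean(P,0))
T=pose();print(T[:3,:3].T@(np.array([ctr[0],ctr[1],.024])-T[:3,3]))
E
```

```text
[0.49544404 0.38287998 0.016     ] [0.65197254 0.37636706 0.016     ] 0.1566639390881684
[0.57038249 0.29969268]
[array([0.49188062, 0.37830836]), array([0.66038406, 0.37590835]), array([0.64618303, 0.21404983]), array([0.49378547, 0.20927017])] [0.57305829 0.29438418]
[ 0.00262049  0.13282782 -0.00225111]
```

```bash
python3 -m crank '[[0.01,0.1,0,0,0,0,-1],[0.01,0.2,0,0,0,0,-1],[0.01,0.25,0,0,0,0,-1],[0.01,0.256,0,0,0,0,-1],[0.01,0.26,0,0,0,0,-1],[0.01,0.26,0,0,0,0,-1]]' 8
python3 -m crank '[[0,0.002,0,0,0,0,-1],[0,0.002,0,0,0,0,-1]]' 8
```

```text
time: 19.4
position: [0.575, 0.2974, 0.029]
tool_rot: [-0.522, 0.476, -0.477, 0.523]
ft_force: [-0.4, 0.4, -0.8]
grip_width: 0.033
time: 19.65
position: [0.5742, 0.2978, 0.0273]
tool_rot: [-0.522, 0.476, -0.476, 0.523]
ft_force: [0.5, 0.5, -0.2]
grip_width: 0.033
```

```bash
python3 -m crank '[[0,0.002,0,0,0,0,-1],[0,0.002,0,0,0,0,-1]]' 8
python3 -m crank '[[0,0.001,0,0,0,0,-1],[0,0.002,0,0,0,0,-1]]' 8
```

```text
time: 19.9
position: [0.5738, 0.2976, 0.0255]
tool_rot: [0.523, -0.476, 0.476, -0.523]
ft_force: [-0.3, 0.3, -0.1]
grip_width: 0.0329
time: 20.15
position: [0.5738, 0.2976, 0.0252]
tool_rot: [0.523, -0.476, 0.476, -0.523]
ft_force: [-1.3, 0.0, 5.9]
grip_width: 0.033
```

Contact with the tray floor (5.9 N). Release and rise.

```bash
python3 -m crank '[[0,0,0,0,0,0,0.4],[0,0,0,0,0,0,0.4],[0,0,0,0,0,0,0.4],[0,0,0,0,0,0,0.4],[0,-0.1,0,0,0,0,0.4],[0,-0.2,0,0,0,0,0.4],[0,-0.25,0,0,0,0,0.4],[0,-0.25,0,0,0,0,0.4]]' 8
python3 - <<'E'
from h import *
im,c=shot('wrist','w15.png');
cv2.imwrite('pics/crop15.png',cv2.resize(im[190:290,250:380],(780,600),interpolation=0))
shot('scene','sc15.png')
E
```

```text
time: 21.15
position: [0.5754, 0.2981, 0.152]
tool_rot: [-0.521, 0.475, -0.477, 0.524]
ft_force: [0.4, 0.6, 0.5]
grip_width: 0.0608
```

View pics/w15.png

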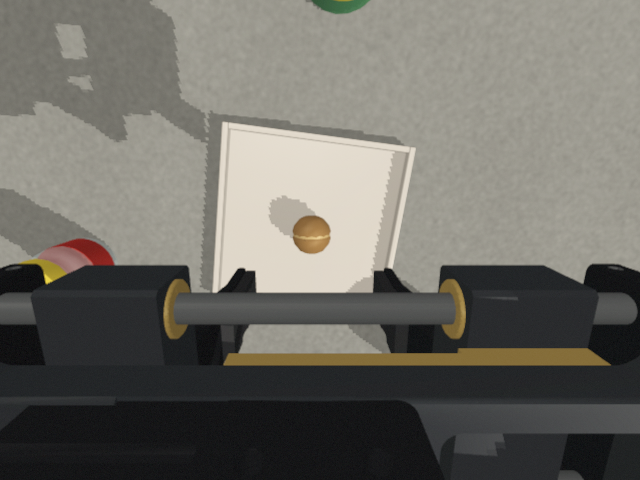

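View pics/crop15.png

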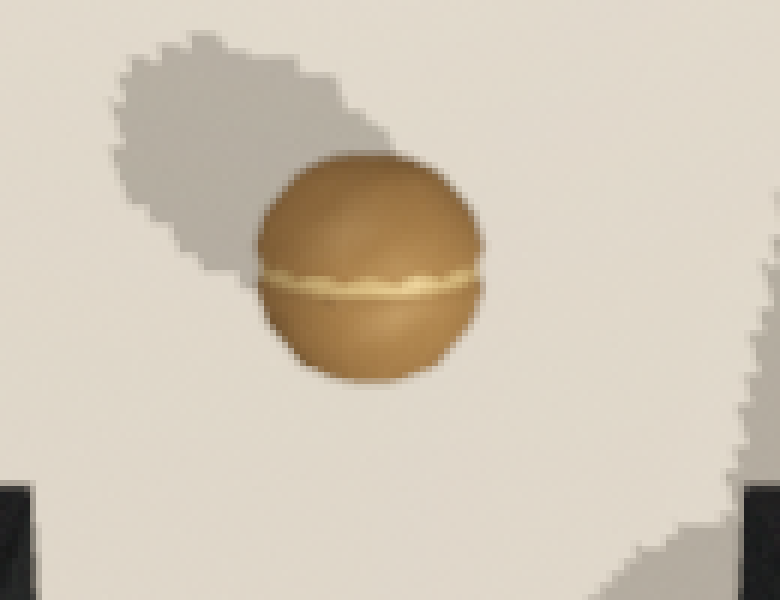

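View pics/sc15.png

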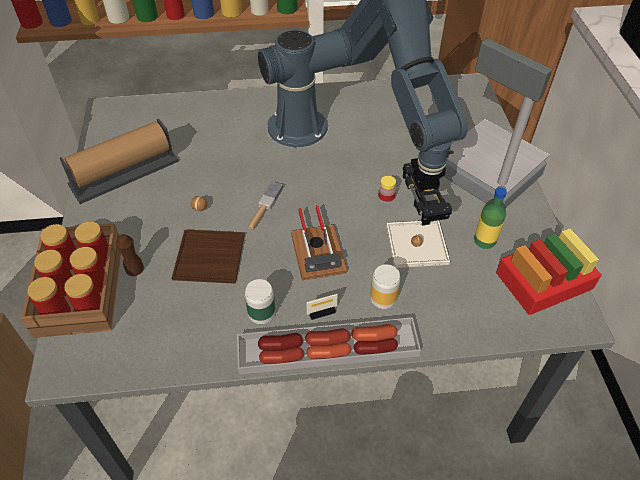

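```bash
python3 -c "
from rig import robot
print(robot.get_obs()['time'],robot.hand_in())"
```

```text
the job is handed in; nothing more can be done
21.25 None
```

The walnut is cracked and sits upright near the middle of the white tray. I handed the job in at 21.25 s, with the gripper clear above it.

- **Seating:** I took the smaller nut from the dark dish and stood it on the black spot, with the seam level and square in the close crop. Then I let go of it.
- **Cracking:** I squeezed the red handles in small force steps. The nut was met at 35.2 mm across the grips, and the shell gave at about 7–7.5 N. I eased off at about 27.1 mm.
- **Moving to the tray:** I regripped the nut across its width, lowered it until it touched the tray floor, and only then released it.

**Last checks:**
- **Shell:** Its length is about 32 mm (36 mm whole), measured after the squeeze and again in the tray, which fits a cracked nut.
- **Kernel:** By my estimate from the grip travel, the squeeze stayed short of the crush point.
- **Scene:** In the last scene picture nothing else looks moved.

**What did not go to plan:**
- **Late easing off:** I took a leftover pale line for an unsnapped shell, so after the snap the handles closed about 3 mm further before I opened them. The nut's length hardly changed over that travel.
- **Pale line still there:** The description says the seam band is gone once the nut is cracked, but a thin jagged pale line is still visible. I went by the measured length instead.

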